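# Slide the focus-rail camera to its red stop

## Robot

A 6-joint arm with a two-finger parallel gripper is mounted at the origin on a cart in front of the work surface, level with it; the furniture and walls round the work are solid. World frame = base frame: x ahead of the robot, y to its left, z up, the work surface at z = 0. Lengths are in mm, angles in rad, forces in N, time in s.
With the tool pointing down it reaches from about 350 to 875 mm from the base axis. Payload 4.2 kg.
Tool frame: the origin (TCP) lies midway between the tips of the shut fingers; the grasp point (between the pads) lies 19 mm behind it; z points along the fingers, y is the line along which they close (so a half turn about z gives the same grasp; the last joint's range is limited). The gripper opens to 85 mm and grips with 20 to 120 N. Pads are 22 mm wide; open, the fingers measure 114 mm over their backs; the gripper's body (76 mm by 85 mm) begins 54 mm behind the grasp point. The pads swing forward as they close: fully open they stand 13 mm farther back than shut.
Start: joints at [1.395, 0.385, 0.008, 0, -1.194, -0.259], TCP at [263.235, 566.839, 204.912] pointing down, gripper open.
Joint ranges: [-3.14, 3.14], [-1.21, 2.06], [-1.07, 1.41], [-3.16, 2.05], [-2.99, -0.16], [-3.1, 3.1]. Speed limits (rad/s): [2.79, 2.79, 3.14, 3.14, 3.14, 3.14].

## Interface

Orientations are given as a unit quaternion [x, y, z, w].
In Python, from bench import arm gives the robot as it stands.
- The arm moves only by the tool send_rows, never from a script. Its argument "targets" is a list of rows, each an object of numbers: "gripper": the gripper command: -1 is fully open, 1 is shut, values between are in proportion; "x", "y", "z": the shift along the tool's x, y, z in cm; "ax", "ay", "az": the turn, a rotation vector about the tool's x, y, z in degrees. A call has 1 to 5 rows; each row shifts and turns the commanded pose from where the row before left it, along the tool's axes as they then stand; what a row does not reach is not made up. A row lasts 1/12 s, in which the tool goes at most 41.7 mm and 7.16 degrees, less where a joint would pass 70% of its speed; a pose out of reach is approached as far as the arm can. A call is refused whole if a number of a shift passes 4.17 or a number of a turn 7.16, either way. A call with a gripper value outside its range is refused whole. The fingers move at their own pace and stop on an object; the grip force is fixed at half the most. Time passes only in rows, so rows that do not move let the fingers close. It gives the time, the measured TCP pose, the force, the opening and the grip force at its end, in the units of the state.
- arm.read_state(): the state, without advancing time (a new reading comes with each control period).
- arm.get_image(name): name is "scene" or "side" or "wrist"; returns (picture, depth): 420x560x3 uint8, red, green, blue; 420x560 float32, mm along the optical axis (not along the pixel's ray), 0 where there is no reading.
- arm.camera_model(name): a dict with "fx", "fy", "cx", "cy" (pixels), "cam_to_world" (4x4, takes a point from camera to world coordinates). Camera axes: x right, y down, z forward; pixel columns grow to the right and rows downward; lengths in mm; the calibration is good to about 2 mm. The wrist camera is an equidistant fisheye: a pixel r from the principal point sees the ray r / f radians off the axis. A picture is of the moment at which its call begins: read the wrist's pose just before it. camera_model takes no time and is no camera call; for the wrist camera it gives the pose at the moment of the call.
- arm.job_done(): hands the job in; it is judged then, once.
Trained networks look in the newest picture that a camera, given by its name, has taken for a name from the list of things; names that differ only in an ending like _2 or _b are one class to them, and where a whole thing is asked for, a point or a joint stands for the part that bears it (a point fixed in the world has none). Each returns a list of dicts, best first, with "score" (0 to 1); they miss things now and then, are a little off and sometimes report something else, mostly with a low value. They report only what shows in the picture. A call takes as long as a camera call.
- arm.boxes_of(camera, thing): "rect" ([left, top, width, height] in pixels, round what is visible of it).
The state is a dict: "clock": time; "joints": joint angles; "joint_vel": joint speeds; "joint_efforts": joint torques, N m; "position": TCP position; "ee_rot": TCP orientation; "contact_force": force on the tool from outside, world axes, zero at the start; "wrist_torque": the same for the moment, N m; "gripper_width": finger opening in mm; "grasp_force": force on a finger pad.
Only numpy, scipy, OpenCV 4.12 (cv2) and the standard library are available. Lean on these libraries where they do the work, as an engineer would, in place of code of your own. Each camera call takes 0.05 s, during which the arm holds its last target. There are 200 camera calls.

## Task

Bring the small inspection camera into focus: with the closed fingertips press the blue pad in the middle of its carriage to free the brake, keep the pad down while you push the carriage along the rail until it rests against the red stop, then let go of the pad so that the brake holds it there. Only press and push, grasp nothing; do not drag the carriage against its brake, do not touch the camera or the dial it looks at, do not shift the red stop, and leave the loose things round about where they stand.

Things in the scene. Friction and masses are not known exactly. Their poses are not given: they have to be found in the camera images.
- rail: aluminium focus rail fixed to the surface, 54 mm wide, 331 mm long with its black end caps, lips' top 22 mm above the surface. Origin on the surface under the rail's centre line; x across the rail (to the far side, where the camera sits), y along the rail in the direction in which the carriage is to be pushed (toward the red stop and the dial), z up.
- carriage (a joint): position in m of the dark steel carriage along the rail's y; it starts at 0.00 to 0.03 and grows toward the red stop. The carriage is 56 mm wide and 100 mm long, centred on the pad. With the brake free about 1 N plus a little damping moves it; with the brake on it holds against about 10 N along the rail.
- pad (a joint): how far in m the blue pad is pressed: 0 up (brake on), 0.007 at its bottom stop. The spring resists with about 4 N at the beginning of the stroke and 8 N at the bottom; the brake is free once the pad is more than 1.5 mm down, and grips again when the pad comes up.
- pad_top (a point): centre of the top face of the blue ribbed pad, 34 mm wide across the rail, 62 mm long along it, 33 mm above the surface when up and 26 mm when fully pressed; same axes as the rail, moves with the carriage.
- carriage_nose (a point): centre of the front end face of the carriage, 50 mm ahead of the pad's centre, 31 mm above the surface. A cheek (16 mm thick, top 40 mm above the surface) stands before and one behind the pad, the pocket between them is 68 mm long: a fingertip on the pad can push on the front cheek's inner face, 34 mm ahead of the pad's centre. Beside the pad are only low bars (top 26 mm).
- stop_face (a point): centre of the face of the red stop that meets the carriage's nose, 31 mm above the surface; same axes as the rail. The stop is a red block with a white line, 60 mm wide, 20 mm long along the rail, top 38 mm above the surface.
- stop (a joint): position in m of the red stop along the rail; it is clamped (slips only above 70 N) at a place that varies and is to stay there.
- camera: small black camera riding on the carriage at the far side of the rail: its body and lens fill 49 to 81 mm from the rail's centre line, from 27 mm behind to 44 mm ahead of the pad's centre, up to 65 mm above the surface. Origin: on the rail's centre line, below the pad's centre, on the surface.
- target: fixed bracket at the front end of the rail with an upright brass-rimmed white dial, 42 mm wide, top 71 mm above the surface, 65 mm to the far side of the rail's centre line. Origin on the centre line, on the surface, 185 mm ahead of the rail's origin.
- loupe: loose black eye loupe, 34 mm wide and 34 mm tall, standing beside the near side of the rail; leave alone. Origin: centre of its underside.
- vial: loose small yellow oil vial with red cap, 14 mm wide, 38 mm tall, standing beside the near side of the rail; leave alone. Origin: centre of its underside.
- spool: loose spool of brass wire, 28 mm wide, 14 mm tall, on the far side of the rail behind the carriage; leave alone. Origin: centre of its underside.
- tray: loose shallow clear tray with four pockets, 45 x 60 x 12 mm; leave alone. Origin: centre of its underside.
- tweezers: loose steel tweezers lying flat, 131 mm long, 10 mm high; leave alone. Origin: centre of its underside.
- driver_green: loose small screwdriver with green head, 108 mm long, 9 mm thick; leave alone. Origin: centre of its underside.
- foam_case: loose black foam insert in a clear case, 70 x 86 x 17 mm, at the back; leave alone. Origin: centre of its underside.
- tube: loose white plastic tube with snap cap, 24 mm wide, 58 mm tall, at the front edge; leave alone. Origin: centre of its underside.

How it is judged (in metres and radians):
On the way, in this order (a step that is already met when the one before it is completed fails the run):
1. the pad is pressed down with the carriage still where it started (value of joint pad above 0.002 m and distance of carriage_nose from where it was at the start of the episode below 0.012 m), for 0.05 s.
2. the carriage has come up to the red stop with the pad still pressed (y of carriage_nose in the frame of stop_face between -0.003 and 0.003 m and value of joint pad above 0.002 m), for 0.05 s.
At the end, for the whole second after the job is handed in: The carriage's nose rests against the red stop (gap under 3 mm), the pad is up again (within 1 mm) so that the brake holds, the carriage is at rest and the stop is where it was (within 4 mm) (y of carriage_nose in the frame of stop_face between -0.003 and 0.003 m and value of joint pad below 0.001 m and velocity of joint carriage between -0.005 and 0.005 m/s and distance of stop_face from where it was at the start of the episode below 0.004 m); the robot touches nothing.
It fails at once if the carriage is dragged along against its brake (faster than 15 mm/s with the pad up) (value of joint pad below 0.0005 m and (velocity of joint carriage above 0.015 m/s or velocity of joint carriage below -0.015 m/s)).
It fails at once if the camera or the dial is touched (over 1 N) (contact force between any of the arm, the fingers and camera above 1 N or contact force between any of the arm, the fingers and target above 1 N).
It fails at once if the red stop is shifted by more than 4 mm (distance of stop_face from where it was at the start of the episode above 0.004 m).
It fails at once if a loose thing is lifted or moved by more than 20 mm (distance of any of loupe, vial, spool, tray, tweezers, driver_green, foam_case, tube from where it was at the start of the episode above 0.02 m).
It also fails if it takes over 38 s, if anything falls off the work surface, if the arm or the gripper's body presses on something with over 40 N, if the wrist force passes 120 N, or if a joint passes its speed limit or range.

## Working session

There is one attempt and no reset: what is moved stays moved. The work goes in short steps, Python scripts to look and compute and a tool call to move; the robot and the scene stay as the last step left them, time stands still between calls to the robot, and variables do not carry over. Pictures are saved under pics/ and viewed, at most 10 in all, crops included, and the job is handed in when it is done.

Besides the shell and the picture viewer there is one more tool, called after ">>>" as name(argument=value, ...), one argument or row to a line, values as JSON. send_rows: Moves the arm, as the interface text tells. Its arguments: {"type":"object","properties":{"targets":{"type":"array"}},"required":["targets"]}

```bash
mkdir -p pics; python3 - <<'E'
from bench import arm
import cv2,numpy as np
s=arm.read_state();print(s['clock'],s['position'],s['ee_rot'],s['gripper_width'])
for c in ['scene','side']:
    im,d=arm.get_image(c);cv2.imwrite(f'pics/{c}0.png',im[:,:,::-1]);np.save(f'{c}_d.npy',d);np.save(f'{c}_i.npy',im)
    for t in ['pad','carriage','stop','rail','camera','target']:
        print(c,t,[(r['rect'],round(r['score'],2)) for r in arm.boxes_of(c,t)[:2]])
    m=arm.camera_model(c);print({k:np.round(v,2).tolist() for k,v in m.items()})
E
```

```text
0.0 [263.00123392 566.22965198 203.79049312] [ 9.76436236e-01 -2.15803159e-01 -1.91608961e-04  1.11179886e-03] 85.48484228688154
scene pad [([264.0, 270.9, 24.8, 16.5], 0.7), ([291.6, 234.1, 34.5, 15.6], 0.15)]
scene carriage [([252.5, 262.3, 67.2, 33.1], 0.82), ([250.9, 252.8, 15.9, 19.0], 0.71)]
scene stop [([295.3, 235.6, 31.7, 12.0], 0.71)]
scene rail [([244.7, 225.3, 91.0, 91.9], 0.73)]
scene camera [([288.4, 260.9, 28.7, 38.5], 0.93), ([244.8, 224.4, 95.5, 92.3], 0.64)]
scene target [([331.4, 223.5, 16.4, 29.4], 0.77), ([341.3, 209.1, 28.0, 20.7], 0.36)]
{'fx': 472.6, 'fy': 472.6, 'cx': 288.61, 'cy': 211.28, 'cam_to_world': [[0.82, -0.27, 0.51, -52.32], [-0.58, -0.36, 0.73, -978.53], [-0.02, -0.89, -0.45, 602.06], [0.0, 0.0, 0.0, 1.0]]}
side pad [([294.8, 264.4, 15.7, 14.4], 0.56)]
side carriage [([285.3, 250.9, 49.4, 38.4], 0.67)]
side stop [([296.4, 227.6, 26.6, 14.5], 0.76)]
side rail [([279.6, 226.0, 58.9, 81.1], 0.96)]
side camera [([293.7, 228.0, 33.4, 13.0], 0.65)]
side target [([199.9, 216.6, 9.7, 21.3], 0.73), ([327.7, 213.1, 11.2, 27.9], 0.62)]
{'fx': 514.7, 'fy': 514.7, 'cx': 271.14, 'cy': 213.07, 'cam_to_world': [[0.63, -0.35, 0.69, -379.89], [-0.78, -0.27, 0.57, -837.95], [-0.01, -0.9, -0.44, 645.71], [0.0, 0.0, 0.0, 1.0]]}
```

```bash
cat > h.py <<'E'
import numpy as np
from bench import arm
def ray_z(m,u,v,z):
    T=np.array(m['cam_to_world']);d=T[:3,:3]@np.array([(u-m['cx'])/m['fx'],(v-m['cy'])/m['fy'],1]);o=T[:3,3]
    return o+d*(z-o[2])/d[2]
E
python3 - <<'E'
import cv2,numpy as np
from h import *
for c,(u,v),(us,vs) in [('scene',(276.4,279),(311,241.5)),('side',(302.6,271.6),(309.7,235))]:
    m=arm.camera_model(c)
    print(c,ray_z(m,u,v,33).round(),ray_z(m,us,vs,33).round(), np.load(c+'_d.npy')[int(v),int(u)])
a=np.load('scene_i.npy')[200:340,210:400];b=np.load('side_i.npy')[200:340,210:400]
o=np.vstack([cv2.resize(x,None,fx=4,fy=4,interpolation=cv2.INTER_CUBIC)[:,:,::-1] for x in (a,)]);cv2.imwrite('pics/a.png',o)
o=cv2.resize(b,None,fx=4,fy=4,interpolation=cv2.INTER_CUBIC)[:,:,::-1];cv2.imwrite('pics/b.png',o)
E
```

```text
scene [ 396. -288.   33.] [ 549. -208.   33.] 994.0608
side [ 396. -289.   33.] [ 541. -206.   33.] 1128.7844
```

View pics/a.png

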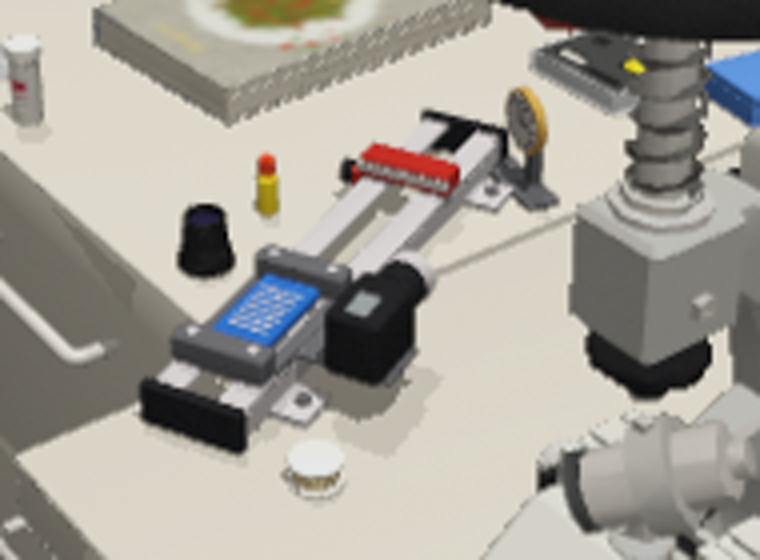

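View pics/b.png

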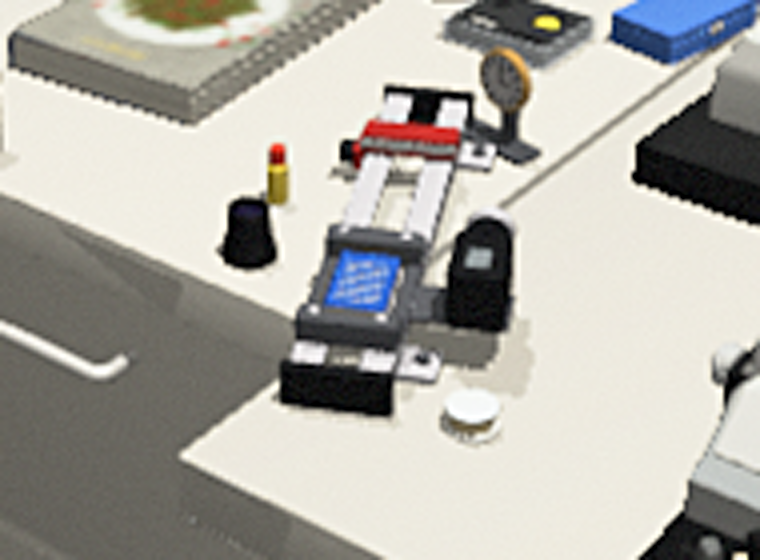

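View pics/scene0.png

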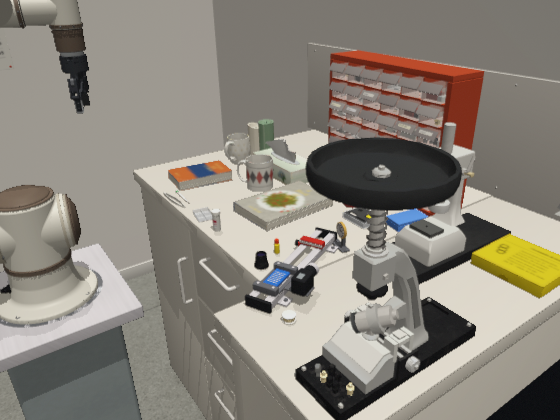

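```bash
python3 - <<'E'
import numpy as np
from h import *
for c in ['scene','side']:
    m=arm.camera_model(c);d=np.load(c+'_d.npy');v,u=np.mgrid[:420,:560];T=np.array(m['cam_to_world'])
    P=np.stack([(u-m['cx'])/m['fx']*d,(v-m['cy'])/m['fy']*d,d],-1)@T[:3,:3].T+T[:3,3]
    P=P[d>0]
    # max height map, 100mm cells
    print(c)
    for x in range(800,-1,-100):
        print(x,[int(P[k,2].max()) if (k:=(P[:,0]>=x)&(P[:,0]<x+100)&(P[:,1]>=y)&(P[:,1]<y+100)).any() else None for y in range(700,-801,-100)])
E
```

```text
scene
800 [None, None, 116, 141, 141, 56, 56, None, None, 15, 25, 259, 259, 32, 32, -217]
700 [None, -1, 1, 140, 136, 128, 115, 35, 33, 18, 23, 321, 281, 2, 2, -216]
600 [None, 0, 2, 96, 37, 96, 97, 34, 34, 27, 70, 81, 83, 27, 27, None]
500 [None, 0, 2, 35, 37, 2, 33, 36, 33, 39, 39, 2, 1, 90, 25, None]
400 [-987, 0, 2, 35, 37, 9, 14, 59, 2, 38, 41, 65, 379, 379, 379, 383]
300 [-988, 339, 543, 2, 12, 9, 3, 2, 2, 1, 42, 64, 379, 380, 380, None]
200 [-988, 344, 552, 340, None, None, None, None, None, None, 2, 2, 3, 380, 376, None]
100 [None, None, 556, 559, None, None, 3, 3, 2, 3, None, None, None, None, None, None]
0 [None, None, 522, 559, None, None, 2, 242, 242, 7, None, None, None, None, None, None]
side
800 [None, None, 114, 140, 139, 52, 54, 142, 141, 109, 341, 100, 73, 32, 31, -216]
700 [None, -2, 0, 138, 138, 126, 113, 168, 111, 104, 23, 320, 143, 1, 0, -217]
600 [None, -3, 1, 93, 35, 94, 96, 33, 32, 26, 68, 84, 80, 24, 26, -216]
500 [None, -2, 0, 34, 34, 1, 30, 32, 33, 37, 37, 0, 1, 54, 24, -217]
400 [None, -2, 0, 33, 35, 6, 10, 56, 0, 36, 41, 64, 378, 378, 379, None]
300 [None, -4, 479, 0, 9, 6, 0, 7, 0, 0, 40, 62, 378, 378, 378, None]
200 [None, 277, 563, 342, None, None, None, None, None, None, 0, 1, 1, 378, 377, None]
100 [None, None, None, None, None, None, -1, 1, 0, 0, None, None, None, None, None, None]
0 [None, None, None, None, None, None, None, 239, 239, 8, None, None, None, None, None, None]
```

```bash
python3 - <<'E'
import numpy as np,cv2
from h import *
for c in ['scene','side']:
    m=arm.camera_model(c);d=np.load(c+'_d.npy');im=np.load(c+'_i.npy');v,u=np.mgrid[:420,:560];T=np.array(m['cam_to_world'])
    P=np.stack([(u-m['cx'])/m['fx']*d,(v-m['cy'])/m['fy']*d,d],-1)@T[:3,:3].T+T[:3,3]
    hsv=cv2.cvtColor(im,cv2.COLOR_RGB2HSV);h,s,vv=[hsv[...,i].astype(int) for i in range(3)]
    reg=(u>235)&(u<350)&(v>215)&(v<320)
    k=(P[...,2]>300)&(P[...,0]>200)&(P[...,0]<520)&(P[...,1]<-350)
    q=P[k]; print(c,'disc/stand',q.min(0).round(),q.max(0).round(), 'closest to pad', np.sort(np.hypot(q[:,0]-396,q[:,1]+288))[:3].round())
    blue=reg&(h>95)&(h<125)&(s>110)
    def pts(mask,z):
        n,l,st,_=cv2.connectedComponentsWithStats(mask.astype(np.uint8));i=1+st[1:,4].argmax();mk=l==i
        ys,xs=np.nonzero(mk);return np.array([ray_z(m,a,b,z)[:2] for a,b in zip(xs,ys)]),P[mk],mk
    b,bp,_=pts(blue,33)
    r=cv2.minAreaRect(b.astype(np.float32));print(' pad rect',r, 'centroid',b.mean(0).round(1),'depth med',np.median(bp,0).round(1))
    red=reg&((h<8)|(h>172))&(s>150)&(u>285)&(v>225)
    rr,rp,mk=pts(red,38)
    top=rp[:,2]>33
    print(' red n',len(rr),'top',rp[top].mean(0).round(1),cv2.minAreaRect(rp[top][:,:2].astype(np.float32)),'all',rp.mean(0).round(1))
    # rail: direction from white lips z~22
    k=reg&(s<40)&(vv>150)&(abs(P[...,2]-22)<4);q=P[k];l=cv2.fitLine(q[:,:2].astype(np.float32),cv2.DIST_HUBER,0,.01,.01).ravel()
    print(' rail line',l.round(2),np.degrees(np.arctan2(l[1],l[0])).round(2),len(q))
E
```

```text
scene disc/stand [ 289. -785.  300.] [ 491. -462.  384.] closest to pad [174. 174. 175.]
 pad rect ((401.5807189941406, -281.3055114746094), (60.620914459228516, 36.10984420776367), 26.39179039001465) centroid [ 401.4 -281.6] depth med [ 401.9 -281.6   32.6]
 red n 107 top [ 546.4 -217.2   42.5] ((267.72900390625, -593.1337890625), (1000.4412231445312, 54.501644134521484), 53.41063690185547) all [ 547.5 -217.8   41.8]
 rail line [   0.86    0.51  487.17 -238.07] 30.76 565
side disc/stand [ 288. -664.  300.] [ 491. -462.  379.] closest to pad [175. 175. 175.]
 pad rect ((400.0689697265625, -280.7607727050781), (58.583980560302734, 34.9346923828125), 26.306474685668945) centroid [ 399.7 -280.2] depth med [ 402.7 -278.5   30.6]
 red n 95 top [ 551.6 -206.8   35.2] ((552.39697265625, -206.90902709960938), (21.5804386138916, 57.537052154541016), 27.824485778808594) all [ 556.4 -205.4   32.8]
 rail line [ 8.9000e-01  4.5000e-01  4.7825e+02 -2.5557e+02] 26.82 386
```

>>> send_rows(
  targets=[
    {"gripper": 1, "x": 3.5, "az": 7.0},
    {"gripper": 1, "x": 3.5, "az": 7.0},
    {"gripper": 1, "x": 3.5, "az": 7.0},
    {"gripper": 1, "x": 3.5, "az": 7.0},
    {"gripper": 1, "x": 3.5, "az": 7.0},
  ],
)

```text
$.targets[0]: bad value
```

>>> send_rows(
  targets=[
    {"gripper": 1, "x": 3.5, "y": 0, "z": 0, "ax": 0, "ay": 0, "az": 7.0},
    {"gripper": 1, "x": 3.5, "y": 0, "z": 0, "ax": 0, "ay": 0, "az": 7.0},
    {"gripper": 1, "x": 3.5, "y": 0, "z": 0, "ax": 0, "ay": 0, "az": 7.0},
    {"gripper": 1, "x": 3.5, "y": 0, "z": 0, "ax": 0, "ay": 0, "az": 7.0},
    {"gripper": 1, "x": 3.5, "y": 0, "z": 0, "ax": 0, "ay": 0, "az": 7.0},
  ],
)

```text
clock: 1.12
position: [398.7, 457.8, 204.6]
ee_rot: [0.865, -0.502, 0.0, -0.0]
contact_force: [0.2, -0.8, -0.7]
gripper_width: 25.4
grasp_force: 0.0
```

>>> send_rows(
  targets=[
    {"gripper": 1, "x": 4, "y": 0, "z": 0, "ax": 0, "ay": 0, "az": 3.2},
    {"gripper": 1, "x": 4, "y": 0, "z": 0, "ax": 0, "ay": 0, "az": 0},
    {"gripper": 1, "x": 4, "y": 0, "z": 0, "ax": 0, "ay": 0, "az": 0},
    {"gripper": 1, "x": 4, "y": 0, "z": 0, "ax": 0, "ay": 0, "az": 0},
    {"gripper": 1, "x": 4, "y": 0, "z": 0, "ax": 0, "ay": 0, "az": 0},
  ],
)

```text
clock: 1.53
position: [490.4, 279.5, 205.2]
ee_rot: [0.852, -0.523, 0.0, -0.0]
contact_force: [0.8, -0.1, 0.7]
gripper_width: -0.0
grasp_force: 0.0
```

>>> send_rows(
  targets=[
    {"gripper": 1, "x": 4, "y": 0, "z": 0, "ax": 0, "ay": 0, "az": 0},
    {"gripper": 1, "x": 4, "y": 0, "z": 0, "ax": 0, "ay": 0, "az": 0},
    {"gripper": 1, "x": 4, "y": 0, "z": 0, "ax": 0, "ay": 0, "az": 0},
    {"gripper": 1, "x": 4, "y": 0, "z": 0, "ax": 0, "ay": 0, "az": 0},
    {"gripper": 1, "x": 4, "y": 0, "z": 0, "ax": 0, "ay": 0, "az": 0},
  ],
)

```text
clock: 1.95
position: [580.9, 101.0, 205.3]
ee_rot: [0.852, -0.523, 0.0, -0.0]
contact_force: [0.3, 1.2, 0.4]
gripper_width: 0.1
grasp_force: 0.0
```

>>> send_rows(
  targets=[
    {"gripper": 1, "x": 2.4, "y": 3, "z": 0, "ax": 0, "ay": 0, "az": 0},
    {"gripper": 1, "x": 2.4, "y": 3, "z": 0, "ax": 0, "ay": 0, "az": 0},
    {"gripper": 1, "x": 2.4, "y": 3, "z": 0, "ax": 0, "ay": 0, "az": 0},
    {"gripper": 1, "x": 2.4, "y": 3, "z": 0, "ax": 0, "ay": 0, "az": 0},
    {"gripper": 1, "x": 2.4, "y": 3, "z": 0, "ax": 0, "ay": 0, "az": 0},
  ],
)

```text
clock: 2.37
position: [499.7, -73.5, 205.1]
ee_rot: [0.852, -0.523, 0.0, -0.0]
contact_force: [1.1, -0.8, 0.7]
gripper_width: 0.1
grasp_force: 0.0
```

>>> send_rows(
  targets=[
    {"gripper": 1, "x": 2.5, "y": 3, "z": 0, "ax": 0, "ay": 0, "az": 0},
    {"gripper": 1, "x": 2.5, "y": 3, "z": 0, "ax": 0, "ay": 0, "az": 0},
    {"gripper": 1, "x": 2.5, "y": 3, "z": 0, "ax": 0, "ay": 0, "az": 0},
    {"gripper": 1, "x": 2.5, "y": 3, "z": 0, "ax": 0, "ay": 0, "az": 0},
    {"gripper": 1, "x": 2, "y": 3, "z": 0, "ax": 0, "ay": 0, "az": 0},
  ],
)

```text
clock: 2.78
position: [420.5, -248.7, 205.3]
ee_rot: [0.852, -0.523, 0.001, -0.0]
contact_force: [0.6, -1.1, -0.3]
gripper_width: 0.1
grasp_force: 0.0
```

```bash
python3 - <<'E'
import numpy as np,cv2
from h import *
s=arm.read_state();print(s['clock'],s['position'],s['ee_rot'],s['contact_force'],s['joints'])
m=arm.camera_model('wrist');im,d=arm.get_image('wrist')
cv2.imwrite('pics/w1.png',im[:,:,::-1]);np.savez('w1.npz',im=im,d=d,T=m['cam_to_world'],k=[m['fx'],m['fy'],m['cx'],m['cy']])
for t in ['pad','carriage','stop','rail','camera','vial','loupe']:
    print(t,[(r['rect'],round(r['score'],2)) for r in arm.boxes_of('wrist',t)[:2]])
E
```

```text
2.7833 [ 420.48542175 -248.72716644  205.30821029] [ 8.52119210e-01 -5.23347419e-01  5.73197952e-04 -5.40790322e-05] [ 0.59313114 -1.13757089 -0.31123702] [-2.00730419e-01  1.50243148e-01 -3.16428903e-01  3.26636079e-04
 -1.10301033e+00  6.69830263e-01]
pad [([276.4, 152.8, 61.4, 33.2], 0.62)]
carriage [([256.3, 93.1, 96.8, 110.9], 0.84)]
stop [([142.0, 143.2, 22.6, 64.1], 0.75)]
rail [([93.2, 92.2, 281.3, 116.3], 0.67)]
camera [([270.1, 90.5, 71.4, 40.7], 0.62)]
vial [([182.2, 223.8, 18.4, 18.8], 0.68), ([256.1, 93.9, 98.6, 105.6], 0.2)]
loupe [([236.7, 218.9, 23.6, 32.7], 0.7)]
```

View pics/w1.png

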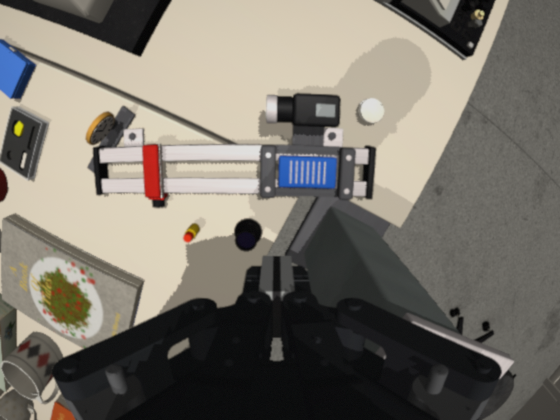

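```bash
cat >> h.py <<'E'
import cv2
def wray(m,u,v,z):
    T=np.array(m['cam_to_world']);p=np.array([(u-m['cx'])/m['fx'],(v-m['cy'])/m['fy']]);r=np.hypot(*p)
    d=T[:3,:3]@np.array([*(p/max(r,1e-9)*np.sin(r)),np.cos(r)]);o=T[:3,3];return o+d*(z-o[2])/d[2]
def blob(mk):
    n,l,st,_=cv2.connectedComponentsWithStats(mk.astype(np.uint8));mk=cv2.morphologyEx((l==1+st[1:,4].argmax()).astype(np.uint8),cv2.MORPH_CLOSE,np.ones((5,5)))
    return np.argwhere(mk)[:,::-1]
def measure(im,m,pz=33):
    hsv=cv2.cvtColor(im,cv2.COLOR_RGB2HSV).astype(int);h,s,v=hsv[...,0],hsv[...,1],hsv[...,2]
    vv,uu=np.mgrid[:420,:560];out={}
    for n,mk,z in [('pad',(h>100)&(h<125)&(s>110)&(vv>100)&(vv<300)&(uu>60),pz),('stop',((h<8)|(h>172))&(s>140)&(vv>135)&(vv<300)&(uu>70)&(uu<330),38)]:
        b=np.array([wray(m,a,c,z)[:2] for a,c in blob(mk)],np.float32);out[n]=cv2.minAreaRect(b)
    return out
E
python3 - <<'E'
from h import *
w=np.load('w1.npz');m=dict(zip(['fx','fy','cx','cy'],w['k']));m['cam_to_world']=w['T']
o=measure(w['im'],m);print(o)
s=arm.read_state();p=np.array(o['pad'][0]);q=np.array(o['stop'][0]);print('dir',np.degrees(np.arctan2(*(q-p)[::-1])),np.linalg.norm(q-p))
a=-2*np.arctan2(.523347,.852119);R=np.array([[np.cos(a),np.sin(a)],[np.sin(a),-np.cos(a)]])  # cols tool x,y
print('yaw',np.degrees(a),'pad in tool',R.T@(p-s['position'][:2]))
E
```

```text
{'pad': ((399.464111328125, -279.64581298828125), (61.77550506591797, 33.973636627197266), 25.936691284179688), 'stop': ((548.8672485351562, -206.6674041748047), (25.530834197998047, 61.613441467285156), 26.086029052734375)}
dir 26.03395368891212 166.27430817853346
yaw -63.1141009184061 pad in tool [19.8730067  35.15403541]
```

>>> send_rows(
  targets=[
    {"gripper": 1, "x": 2.0, "y": 2.5, "z": 0, "ax": 0, "ay": 0, "az": 0.9},
    {"gripper": 1, "x": 0, "y": 0, "z": 4, "ax": 0, "ay": 0, "az": 0},
    {"gripper": 1, "x": 0, "y": 0, "z": 4, "ax": 0, "ay": 0, "az": 0},
    {"gripper": 1, "x": 0, "y": 0, "z": 4, "ax": 0, "ay": 0, "az": 0},
    {"gripper": 1, "x": 0, "y": 0, "z": 2, "ax": 0, "ay": 0, "az": 0},
  ],
)

```text
clock: 3.6
position: [405.8, -274.1, 60.9]
ee_rot: [0.848, -0.53, -0.003, 0.0]
contact_force: [-0.1, -0.3, 0.2]
gripper_width: 0.0
grasp_force: 0.0
```

```bash
python3 - <<'E'
from h import *
s=arm.read_state();print(s['clock'],s['position'],s['ee_rot'],s['contact_force'])
m=arm.camera_model('wrist');im,d=arm.get_image('wrist');cv2.imwrite('pics/w2.png',im[:,:,::-1])
try: print(measure(im,m))
except Exception as e: print(e)
q=s['ee_rot'];a=2*np.arctan2(q[1],q[0]);print(np.degrees(a));R=np.array([[np.cos(a),np.sin(a)],[np.sin(a),-np.cos(a)]])
print('pad(1st) in tool',R.T@(np.array([399.5,-279.6])-s['position'][:2]))
E
```

```text
3.6 [ 405.77336246 -274.09699781   60.89732747] [ 8.48169502e-01 -5.29715095e-01 -3.20081492e-03  4.10041058e-04] [-0.14836217 -0.33613456  0.22663579]
{'pad': ((399.68231201171875, -280.5140686035156), (60.992919921875, 33.46033477783203), 25.777873992919922), 'stop': ((525.1343383789062, -193.5697784423828), (13.580347061157227, 6.597864151000977), 71.7310562133789)}
-63.97278662357075
pad(1st) in tool [2.19218042 8.05186032]
```

View pics/w2.png

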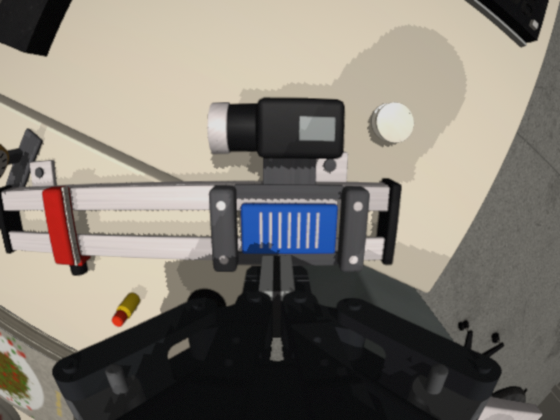

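>>> send_rows(
  targets=[
    {"gripper": 1, "x": 0.3, "y": 0, "z": 1.0, "ax": 0, "ay": 0, "az": 0},
    {"gripper": 1, "x": 0, "y": 0, "z": 1.0, "ax": 0, "ay": 0, "az": 0},
    {"gripper": 1, "x": 0, "y": 0, "z": 0.5, "ax": 0, "ay": 0, "az": 0},
    {"gripper": 1, "x": 0, "y": 0, "z": 0.2, "ax": 0, "ay": 0, "az": 0},
    {"gripper": 1, "x": 0, "y": 0, "z": 0.1, "ax": 0, "ay": 0, "az": 0},
  ],
)

```text
clock: 4.07
position: [410.3, -278.8, 37.7]
ee_rot: [0.848, -0.53, 0.001, -0.0]
contact_force: [0.6, -0.1, -0.4]
gripper_width: 0.1
grasp_force: 0.0
```

>>> send_rows(
  targets=[
    {"gripper": 1, "x": 0, "y": 0, "z": 0, "ax": 0, "ay": 0, "az": 0},
  ],
)

```text
clock: 4.15
position: [410.1, -278.9, 37.7]
ee_rot: [0.848, -0.53, 0.001, -0.0]
contact_force: [-0.2, 0.1, 0.7]
gripper_width: 0.2
grasp_force: 0.0
```

>>> send_rows(
  targets=[
    {"gripper": 1, "x": -0.3, "y": 0, "z": 0.2, "ax": 0, "ay": 0, "az": 0},
    {"gripper": 1, "x": 0, "y": 0, "z": 0.2, "ax": 0, "ay": 0, "az": 0},
    {"gripper": 1, "x": 0, "y": 0, "z": 0.2, "ax": 0, "ay": 0, "az": 0},
    {"gripper": 1, "x": 0, "y": 0, "z": 0.2, "ax": 0, "ay": 0, "az": 0},
    {"gripper": 1, "x": 0, "y": 0, "z": 0, "ax": 0, "ay": 0, "az": 0},
  ],
)

```text
clock: 4.57
position: [407.7, -275.9, 28.6]
ee_rot: [0.848, -0.53, -0.0, 0.0]
contact_force: [-0.8, 1.1, -1.4]
gripper_width: -0.5
grasp_force: 0.0
```

```bash
python3 - <<'E'
from h import *
for c in ['scene','side']:
    im,d=arm.get_image(c);s=arm.read_state();print(s['clock'],s['position'],s['contact_force'])
    a=cv2.resize(im[205:310,225:355],None,fx=6,fy=5.7,interpolation=cv2.INTER_CUBIC);cv2.imwrite(f'pics/{c}3.png',a[:,:,::-1])
E
```

```text
4.6167 [ 407.80911128 -275.98652778   28.69375933] [ 0.21613507 -0.05600489  0.52564875]
4.6667 [ 407.90979082 -276.04086303   28.81607827] [ 0.16217883  0.61176062 -0.71240216]
```

View pics/scene3.png

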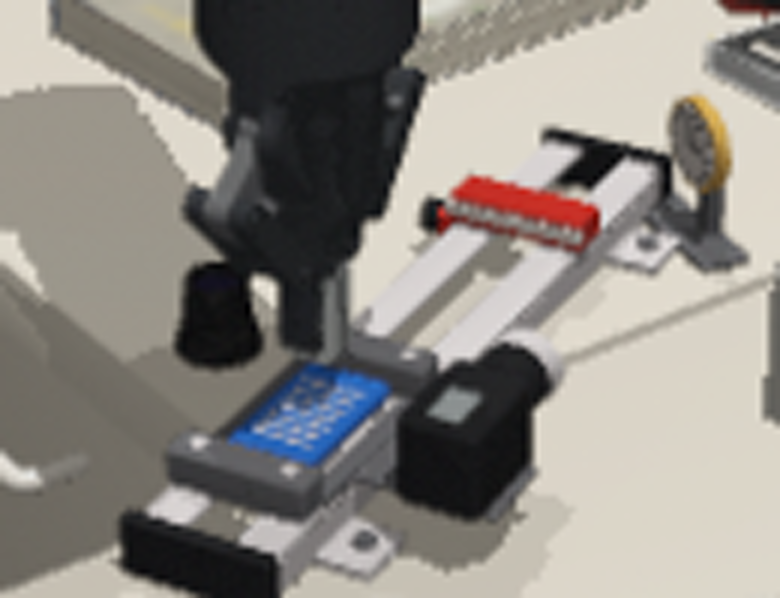

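```bash
python3 - <<'E'
from h import *
P=arm.read_state()['position'];print(P)
for c in ['scene','side']:
    m=arm.camera_model(c);T=np.linalg.inv(np.array(m['cam_to_world']))
    for p in (P,P+[0,0,20],[399.6,-280.2,33]):
        q=T[:3,:3]@np.array(p)+T[:3,3];u=m['fx']*q[0]/q[2]+m['cx'];v=m['fy']*q[1]/q[2]+m['cy'];print(c,round(u,1),round(v,1),'crop',round((u-225)*6),round((v-205)*5.7))
E
```

```text
[ 407.90979082 -276.04086303   28.81607827]
scene 278.0 276.1 crop 318 406
scene 277.8 268.3 crop 317 361
scene 275.9 276.7 crop 305 409
side 300.9 268.9 crop 455 364
side 301.0 261.2 crop 456 320
side 300.2 269.6 crop 451 368
```

View pics/side3.png

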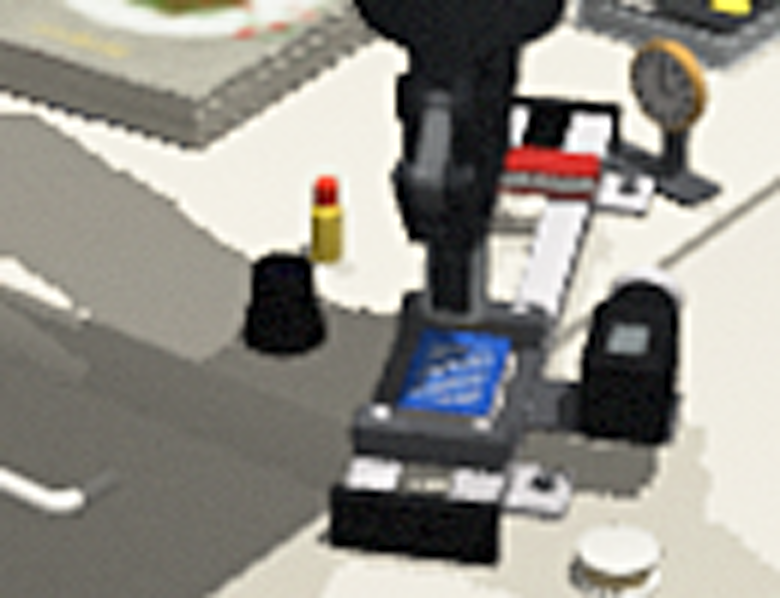

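>>> send_rows(
  targets=[
    {"gripper": 1, "x": 0, "y": 0, "z": 0.3, "ax": 0, "ay": 0, "az": 0},
    {"gripper": 1, "x": 0, "y": 0, "z": 0.3, "ax": 0, "ay": 0, "az": 0},
    {"gripper": 1, "x": 0, "y": 0, "z": 0.3, "ax": 0, "ay": 0, "az": 0},
    {"gripper": 1, "x": 0, "y": 0, "z": 0, "ax": 0, "ay": 0, "az": 0},
  ],
)

```text
clock: 5.0
position: [407.4, -275.8, 19.2]
ee_rot: [0.848, -0.53, -0.001, 0.0]
contact_force: [0.3, -0.2, 0.1]
gripper_width: -0.6
grasp_force: 0.0
```

>>> send_rows(
  targets=[
    {"gripper": 1, "x": 0, "y": 0, "z": 0.2, "ax": 0, "ay": 0, "az": 0},
    {"gripper": 1, "x": 0, "y": 0, "z": 0, "ax": 0, "ay": 0, "az": 0},
  ],
)

```text
clock: 5.17
position: [407.8, -276.0, 17.6]
ee_rot: [0.848, -0.53, -0.0, 0.0]
contact_force: [0.6, 0.5, 0.4]
gripper_width: -0.4
grasp_force: 0.0
```

>>> send_rows(
  targets=[
    {"gripper": 1, "x": 0, "y": 0, "z": 0.2, "ax": 0, "ay": 0, "az": 0},
    {"gripper": 1, "x": 0, "y": 0, "z": 0, "ax": 0, "ay": 0, "az": 0},
  ],
)

```text
clock: 5.33
position: [407.8, -276.0, 15.6]
ee_rot: [0.848, -0.53, -0.0, 0.0]
contact_force: [0.7, -1.1, 0.1]
gripper_width: 0.4
grasp_force: 0.0
```

>>> send_rows(
  targets=[
    {"gripper": 1, "x": 0, "y": 0, "z": 0.2, "ax": 0, "ay": 0, "az": 0},
    {"gripper": 1, "x": 0, "y": 0, "z": 0, "ax": 0, "ay": 0, "az": 0},
  ],
)

```text
clock: 5.5
position: [407.8, -275.9, 13.6]
ee_rot: [0.848, -0.53, -0.0, 0.0]
contact_force: [0.1, 0.1, -1.1]
gripper_width: 0.1
grasp_force: 0.0
```

>>> send_rows(
  targets=[
    {"gripper": 1, "x": 0, "y": 0, "z": 0.2, "ax": 0, "ay": 0, "az": 0},
    {"gripper": 1, "x": 0, "y": 0, "z": 0, "ax": 0, "ay": 0, "az": 0},
  ],
)

```text
clock: 5.67
position: [407.8, -276.0, 11.6]
ee_rot: [0.848, -0.53, -0.0, 0.0]
contact_force: [-0.5, 0.4, -0.6]
gripper_width: 0.2
grasp_force: 0.0
```

```bash
cat >> h.py <<'E'
def cloud(c):
    im,d=arm.get_image(c);m=arm.camera_model(c);v,u=np.mgrid[:420,:560];T=np.array(m['cam_to_world'])
    P=np.stack([(u-m['cx'])/m['fx']*d,(v-m['cy'])/m['fy']*d,d],-1)@T[:3,:3].T+T[:3,3];P[d<=0]=np.nan
    return im,P
E
python3 - <<'E'
from h import *
for c in ['scene','side']:
    im,P=cloud(c);cv2.imwrite(f'pics/{c}4.png',cv2.resize(im[235:310,245:340],None,fx=8,fy=8,interpolation=cv2.INTER_CUBIC)[:,:,::-1])
    for z0,z1 in [(60,80),(50,60),(42,50),(35,42)]:
        k=(P[...,2]>z0)&(P[...,2]<z1)&(np.hypot(P[...,0]-408,P[...,1]+276)<45);q=P[k]
        print(c,z0,k.sum(),q.mean(0).round(1) if len(q) else '',np.argwhere(k).max(0)[0] if len(q) else '')
E
```

```text
scene 60 86 [ 402.6 -284.5   67.8] 268
scene 50 43 [ 401.3 -284.3   54.7] 272
scene 42 30 [ 403.3 -284.3   47.1] 273
scene 35 93 [ 433.7 -277.2   38.4] 283
side 60 50 [ 399.3 -282.6   66.4] 260
side 50 42 [ 399.2 -282.3   55.4] 264
side 42 33 [ 400.2 -281.6   46.2] 266
side 35 68 [ 427.8 -271.5   37.4] 277
```

View pics/scene4.png

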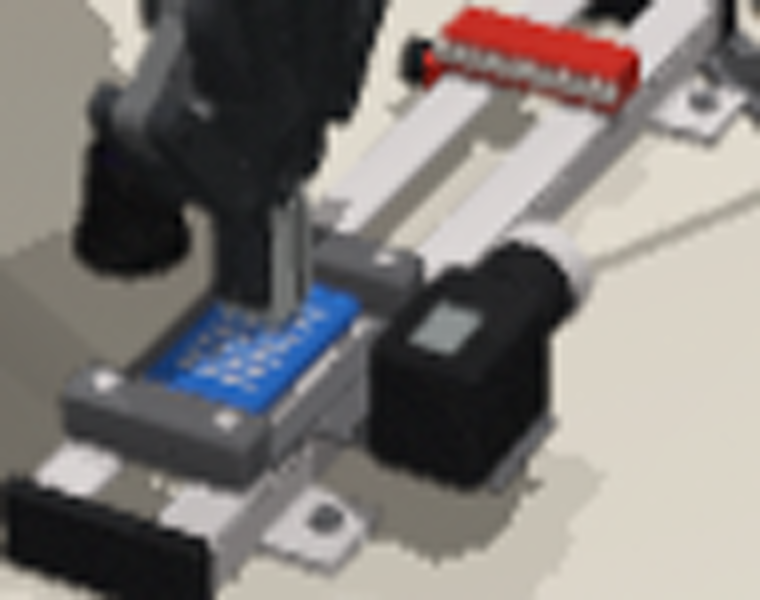

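>>> send_rows(
  targets=[
    {"gripper": 1, "x": 0, "y": 0, "z": 0.2, "ax": 0, "ay": 0, "az": 0},
    {"gripper": 1, "x": 0, "y": 0, "z": 0, "ax": 0, "ay": 0, "az": 0},
  ],
)

```text
clock: 5.93
position: [407.8, -276.0, 9.7]
ee_rot: [0.848, -0.53, -0.0, 0.0]
contact_force: [0.0, -0.4, -0.5]
gripper_width: 0.1
grasp_force: 0.0
```

>>> send_rows(
  targets=[
    {"gripper": 1, "x": 0, "y": 0, "z": 0.2, "ax": 0, "ay": 0, "az": 0},
    {"gripper": 1, "x": 0, "y": 0, "z": 0, "ax": 0, "ay": 0, "az": 0},
  ],
)

```text
clock: 6.1
position: [407.8, -275.9, 7.6]
ee_rot: [0.848, -0.53, -0.0, 0.0]
contact_force: [-0.8, 0.3, -0.5]
gripper_width: 0.3
grasp_force: 0.0
```

>>> send_rows(
  targets=[
    {"gripper": 1, "x": 0, "y": 0, "z": 0.2, "ax": 0, "ay": 0, "az": 0},
    {"gripper": 1, "x": 0, "y": 0, "z": 0, "ax": 0, "ay": 0, "az": 0},
  ],
)

```text
clock: 6.27
position: [408.1, -276.1, 5.9]
ee_rot: [0.848, -0.53, 0.0, 0.0]
contact_force: [0.8, -0.0, 2.7]
gripper_width: 0.1
grasp_force: 1.6
```

```bash
python3 - <<'E'
from h import *
s=arm.read_state();print(s['joints'],s['position'],s['contact_force'],s['joint_efforts'],s['wrist_torque'])
I=[]
for c,(r0,c0) in [('scene',(250,250)),('side',(240,270))]:
    im,P=cloud(c);I.append(cv2.resize(im[r0:r0+50,c0:c0+50],(400,400),interpolation=cv2.INTER_CUBIC))
cv2.imwrite('pics/5.png',np.hstack(I)[:,:,::-1])
E
```

```text
[-2.64339107e-01  4.14043231e-01 -5.55160605e-01  2.44898108e-04
 -6.01558183e-01  7.17971963e-01] [ 408.08064715 -276.05331668    5.94219666] [ 0.80688664 -0.01780676  2.68488066] [-1.55562884e-01 -3.15958321e+01  1.09677029e+01  2.38553502e+00
  2.29138406e-01  2.00416609e-03] [0.21153952 0.1524423  0.04623531]
```

View pics/5.png

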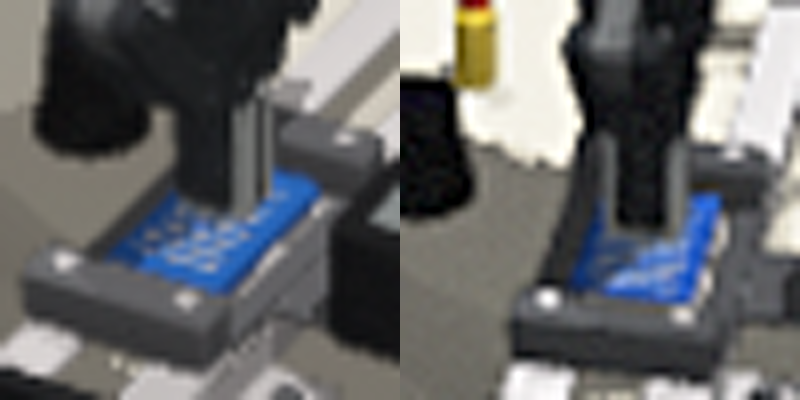

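>>> send_rows(
  targets=[
    {"gripper": 1, "x": 0, "y": 0, "z": 0.2, "ax": 0, "ay": 0, "az": 0},
    {"gripper": 1, "x": 0, "y": 0, "z": 0.1, "ax": 0, "ay": 0, "az": 0},
    {"gripper": 1, "x": 0, "y": 0, "z": 0, "ax": 0, "ay": 0, "az": 0},
  ],
)

```text
clock: 6.62
position: [408.1, -276.1, 3.1]
ee_rot: [0.848, -0.53, 0.0, 0.0]
contact_force: [-1.0, 1.0, 5.9]
gripper_width: 0.2
grasp_force: 2.8
```

>>> send_rows(
  targets=[
    {"gripper": 1, "x": 0, "y": 0, "z": 0.1, "ax": 0, "ay": 0, "az": 0},
    {"gripper": 1, "x": 0, "y": 0, "z": 0, "ax": 0, "ay": 0, "az": 0},
  ],
)

```text
clock: 6.78
position: [408.1, -276.1, 2.2]
ee_rot: [0.848, -0.53, 0.0, 0.0]
contact_force: [-1.0, 1.9, 6.3]
gripper_width: 0.2
grasp_force: 3.1
```

>>> send_rows(
  targets=[
    {"gripper": 1, "x": 0, "y": -0.2, "z": 0, "ax": 0, "ay": 0, "az": 0},
    {"gripper": 1, "x": 0, "y": -0.3, "z": 0, "ax": 0, "ay": 0, "az": 0},
    {"gripper": 1, "x": 0, "y": -0.4, "z": 0, "ax": 0, "ay": 0, "az": 0},
    {"gripper": 1, "x": 0, "y": -0.4, "z": 0, "ax": 0, "ay": 0, "az": 0},
    {"gripper": 1, "x": 0, "y": -0.4, "z": 0, "ax": 0, "ay": 0, "az": 0},
  ],
)

```text
clock: 7.2
position: [423.4, -268.7, 2.3]
ee_rot: [0.848, -0.53, 0.0, 0.0]
contact_force: [-1.6, 0.5, 5.1]
gripper_width: -0.0
grasp_force: 3.0
```

>>> send_rows(
  targets=[
    {"gripper": 1, "x": 0, "y": -0.5, "z": 0, "ax": 0, "ay": 0, "az": 0},
    {"gripper": 1, "x": 0, "y": -0.5, "z": 0, "ax": 0, "ay": 0, "az": 0},
    {"gripper": 1, "x": 0, "y": -0.5, "z": 0, "ax": 0, "ay": 0, "az": 0},
    {"gripper": 1, "x": 0, "y": -0.5, "z": 0, "ax": 0, "ay": 0, "az": 0},
    {"gripper": 1, "x": 0, "y": 0, "z": 0, "ax": 0, "ay": 0, "az": 0},
  ],
)

```text
clock: 7.62
position: [442.4, -259.6, 2.4]
ee_rot: [0.848, -0.53, 0.001, -0.0]
contact_force: [0.2, 2.1, 6.3]
gripper_width: 0.1
grasp_force: 3.0
```

```bash
python3 - <<'E'
from h import *
s=arm.read_state();p=s['position'];print(s['clock'],p,s['contact_force'])
m=arm.camera_model('wrist');im,_=arm.get_image('wrist');o=measure(im,m,29);print(o)
a=np.radians(26.0);f=np.array([np.cos(a),np.sin(a)]);c0=np.array([399.6,-280.2])
print('pad travel',f@(np.array(o['pad'][0])-c0),'tcp ahead of pad start',f@(p[:2]-c0))
E
```

```text
7.6167 [ 442.40236629 -259.64630185    2.35933634] [0.23070854 2.08965202 6.32886031]
{'pad': ((434.3204345703125, -264.7635192871094), (60.951690673828125, 34.17442321777344), 25.492612838745117), 'stop': ((537.003662109375, -198.68258666992188), (2.0924594402313232, 9.582571029663086), 8.524279594421387)}
pad travel 37.973427629213965 tcp ahead of pad start 47.48066021221901
```

>>> send_rows(
  targets=[
    {"gripper": 1, "x": 0, "y": -0.4, "z": 0, "ax": 0, "ay": 0, "az": 0},
    {"gripper": 1, "x": 0, "y": -0.6, "z": 0, "ax": 0, "ay": 0, "az": 0},
    {"gripper": 1, "x": 0, "y": -0.6, "z": 0, "ax": 0, "ay": 0, "az": 0},
    {"gripper": 1, "x": 0, "y": -0.6, "z": 0, "ax": 0, "ay": 0, "az": 0},
    {"gripper": 1, "x": 0, "y": -0.6, "z": 0, "ax": 0, "ay": 0, "az": 0},
  ],
)

```text
clock: 8.08
position: [466.9, -247.8, 2.4]
ee_rot: [0.848, -0.53, 0.0, 0.0]
contact_force: [-1.1, -1.4, 5.7]
gripper_width: -0.2
grasp_force: 3.0
```

>>> send_rows(
  targets=[
    {"gripper": 1, "x": 0, "y": -0.6, "z": 0, "ax": 0, "ay": 0, "az": 0},
    {"gripper": 1, "x": 0, "y": -0.6, "z": 0, "ax": 0, "ay": 0, "az": 0},
    {"gripper": 1, "x": 0, "y": -0.6, "z": 0, "ax": 0, "ay": 0, "az": 0},
    {"gripper": 1, "x": 0, "y": -0.4, "z": 0, "ax": 0, "ay": 0, "az": 0},
    {"gripper": 1, "x": 0, "y": -0.3, "z": 0, "ax": 0, "ay": 0, "az": 0},
  ],
)

```text
clock: 8.5
position: [489.7, -236.8, 2.5]
ee_rot: [0.848, -0.53, 0.001, -0.0]
contact_force: [-1.9, -0.2, 5.8]
gripper_width: 0.2
grasp_force: 3.0
```

>>> send_rows(
  targets=[
    {"gripper": 1, "x": 0, "y": -0.2, "z": 0, "ax": 0, "ay": 0, "az": 0},
    {"gripper": 1, "x": 0, "y": -0.2, "z": 0, "ax": 0, "ay": 0, "az": 0},
    {"gripper": 1, "x": 0, "y": -0.2, "z": 0, "ax": 0, "ay": 0, "az": 0},
    {"gripper": 1, "x": 0, "y": -0.2, "z": 0, "ax": 0, "ay": 0, "az": 0},
    {"gripper": 1, "x": 0, "y": -0.2, "z": 0, "ax": 0, "ay": 0, "az": 0},
  ],
)

```text
clock: 8.92
position: [498.5, -232.6, 2.6]
ee_rot: [0.848, -0.53, 0.001, -0.0]
contact_force: [-1.3, -0.7, 5.5]
gripper_width: 0.3
grasp_force: 3.0
```

```bash
python3 - <<'E'
from h import *
s=arm.read_state();p=s['position'];print(s['clock'],p,s['contact_force'])
m=arm.camera_model('wrist');im,_=arm.get_image('wrist');o=measure(im,m,29);print(o)
a=np.radians(26.0);f=np.array([np.cos(a),np.sin(a)]);c0=np.array([399.6,-280.2])
print('pad travel',f@(np.array(o['pad'][0])-c0),'tcp ahead of pad start',f@(p[:2]-c0),'stop-pad',f@(np.array(o['stop'][0])-o['pad'][0]))
cv2.imwrite('pics/w6.png',im[:,:,::-1])
E
```

```text
8.9167 [ 498.4957591  -232.55273893    2.56640283] [-1.26574251 -0.65731515  5.46326264]
{'pad': ((490.38336181640625, -237.54776000976562), (60.655303955078125, 34.171348571777344), 25.4600772857666), 'stop': ((556.9210205078125, -215.06065368652344), (19.499296188354492, 46.48635482788086), 24.892345428466797)}
pad travel 100.29305646125104 tcp ahead of pad start 109.77410395531349 stop-pad 69.66135007340955
```

>>> send_rows(
  targets=[
    {"gripper": 1, "x": 0, "y": -0.2, "z": 0.1, "ax": 0, "ay": 0, "az": 0},
    {"gripper": 1, "x": 0, "y": -0.2, "z": 0, "ax": 0, "ay": 0, "az": 0},
    {"gripper": 1, "x": 0, "y": -0.2, "z": 0, "ax": 0, "ay": 0, "az": 0},
    {"gripper": 1, "x": 0, "y": -0.2, "z": 0, "ax": 0, "ay": 0, "az": 0},
  ],
)

```text
clock: 9.3
position: [505.8, -229.1, 1.7]
ee_rot: [0.848, -0.53, 0.001, -0.0]
contact_force: [-1.4, -0.4, 6.8]
gripper_width: -0.1
grasp_force: 3.2
```

>>> send_rows(
  targets=[
    {"gripper": 1, "x": 0, "y": -0.2, "z": 0, "ax": 0, "ay": 0, "az": 0},
    {"gripper": 1, "x": 0, "y": -0.2, "z": 0, "ax": 0, "ay": 0, "az": 0},
  ],
)

```text
clock: 9.47
position: [509.0, -227.3, 1.6]
ee_rot: [0.848, -0.53, 0.0, 0.0]
contact_force: [-4.0, -2.6, 6.7]
gripper_width: 0.4
grasp_force: 3.2
```

>>> send_rows(
  targets=[
    {"gripper": 1, "x": 0, "y": -0.2, "z": 0, "ax": 0, "ay": 0, "az": 0},
    {"gripper": 1, "x": 0, "y": -0.1, "z": 0, "ax": 0, "ay": 0, "az": 0},
  ],
)

```text
clock: 9.63
position: [510.4, -226.2, 1.3]
ee_rot: [0.848, -0.53, -0.001, 0.001]
contact_force: [-3.0, -3.6, 6.7]
gripper_width: -0.1
grasp_force: 3.3
```

```bash
cat > t.py <<'E'
from h import *
s=arm.read_state();p=s['position'];print(s['clock'],p,s['contact_force'])
m=arm.camera_model('wrist');im,_=arm.get_image('wrist');o=measure(im,m,29);print(o)
a=np.radians(26.0);f=np.array([np.cos(a),np.sin(a)]);c0=np.array([399.6,-280.2])
print('pad travel',f@(np.array(o['pad'][0])-c0),'tcp ahead of pad start',f@(p[:2]-c0),'stop-pad',f@(np.array(o['stop'][0])-o['pad'][0]))
cv2.imwrite('pics/w7.png',im[:,:,::-1])
E
python3 t.py
```

```text
9.6333 [ 510.36352566 -226.22626742    1.28571727] [-2.96282006 -3.61893666  6.72426237]
{'pad': ((501.0364685058594, -233.03482055664062), (60.127471923828125, 34.441070556640625), 25.644725799560547), 'stop': ((557.5963745117188, -215.62216186523438), (19.01270866394043, 45.42277908325195), 24.541854858398438)}
pad travel 111.8463477717774 tcp ahead of pad start 123.21412445645902 stop-pad 58.46891393650546
```

>>> send_rows(
  targets=[
    {"gripper": 1, "x": 0, "y": -0.2, "z": 0, "ax": 0, "ay": 0, "az": 0},
    {"gripper": 1, "x": 0, "y": -0.2, "z": 0, "ax": 0, "ay": 0, "az": 0},
    {"gripper": 1, "x": 0, "y": 0, "z": 0, "ax": 0, "ay": 0, "az": 0},
  ],
)

```text
clock: 9.93
position: [513.7, -224.3, 1.1]
ee_rot: [0.848, -0.53, -0.001, 0.001]
contact_force: [-3.4, -0.9, 6.5]
gripper_width: 0.2
grasp_force: 3.4
```

```bash
python3 t.py
```

```text
9.9333 [ 513.6544633  -224.33775961    1.12307793] [-3.37674602 -0.88412329  6.51432654]
{'pad': ((501.0473937988281, -232.98257446289062), (60.07240676879883, 34.279605865478516), 25.300077438354492), 'stop': ((557.6739501953125, -215.64263916015625), (18.907634735107422, 45.19639205932617), 24.77920913696289)}
pad travel 111.87907054008424 tcp ahead of pad start 126.99986695252123 stop-pad 58.49693907549224
```

View pics/w7.png

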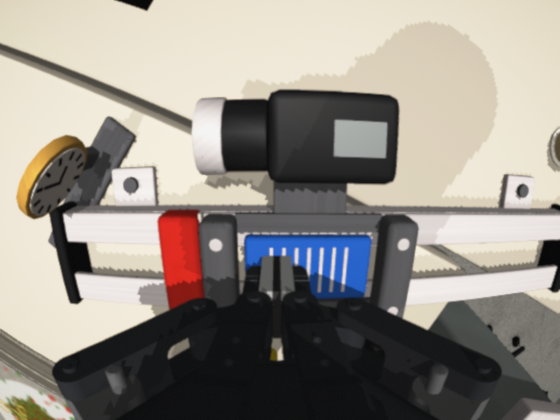

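>>> send_rows(
  targets=[
    {"gripper": 1, "x": 0, "y": 0, "z": -0.2, "ax": 0, "ay": 0, "az": 0},
    {"gripper": 1, "x": 0, "y": 0, "z": -0.3, "ax": 0, "ay": 0, "az": 0},
    {"gripper": 1, "x": 0, "y": 0, "z": -0.5, "ax": 0, "ay": 0, "az": 0},
    {"gripper": 1, "x": 0, "y": 0, "z": -1, "ax": 0, "ay": 0, "az": 0},
    {"gripper": 1, "x": 0, "y": 0, "z": -2, "ax": 0, "ay": 0, "az": 0},
  ],
)

```text
clock: 10.4
position: [513.3, -223.4, 39.4]
ee_rot: [0.848, -0.53, -0.002, 0.001]
contact_force: [-0.1, 0.5, 0.3]
gripper_width: -0.1
grasp_force: 0.0
```

>>> send_rows(
  targets=[
    {"gripper": 1, "x": 0, "y": 0, "z": -3, "ax": 0, "ay": 0, "az": 0},
    {"gripper": 1, "x": 0, "y": 0, "z": -4, "ax": 0, "ay": 0, "az": 0},
    {"gripper": 1, "x": 0, "y": 0, "z": -4, "ax": 0, "ay": 0, "az": 0},
    {"gripper": 1, "x": 0, "y": 0, "z": 0, "ax": 0, "ay": 0, "az": 0},
    {"gripper": 1, "x": 0, "y": 0, "z": 0, "ax": 0, "ay": 0, "az": 0},
  ],
)

```text
clock: 10.82
position: [517.0, -223.9, 154.4]
ee_rot: [0.848, -0.53, 0.004, -0.002]
contact_force: [0.4, -0.8, -1.1]
gripper_width: 0.0
grasp_force: 0.0
```

```bash
sed -i 's/measure(im,m,29)/measure(im,m,33)/;s/w7/w8/' t.py; python3 t.py
```

```text
10.8167 [ 517.01293199 -223.93177679  154.43343867] [ 0.38514085 -0.77303271 -1.06090805]
{'pad': ((500.1860656738281, -231.8258819580078), (61.109859466552734, 33.248680114746094), 26.029743194580078), 'stop': ((553.230224609375, -205.68214416503906), (18.828907012939453, 61.029781341552734), 25.739238739013672)}
pad travel 111.61197456927202 tcp ahead of pad start 130.19640976600766 stop-pad 59.136434559872946
```

View pics/w8.png

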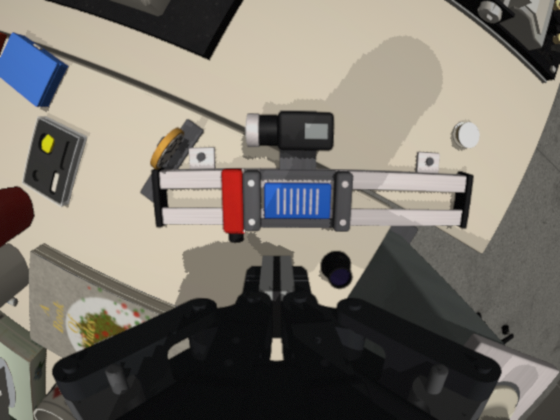

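```bash
python3 - <<'E'
from h import *
a0=np.load('scene_i.npy')
im,_=arm.get_image('scene')
for t in ['vial','loupe','spool','stop']: print(t,[(r['rect'],round(r['score'],2)) for r in arm.boxes_of('scene',t)[:1]])
d=np.abs(im.astype(int)-a0).sum(2); print('vial area diff',d[236:255,270:282].mean())
E
```

```text
vial [([289.1, 245.7, 25.2, 12.8], 0.7)]
loupe [([251.7, 253.2, 13.7, 19.4], 0.67)]
spool [([280.7, 312.6, 12.9, 14.2], 0.76)]
stop [([292.2, 236.3, 31.3, 7.9], 0.65)]
vial area diff 156.87719298245614
```

>>> send_rows(
  targets=[
    {"gripper": 1, "x": -2, "y": -3, "z": -2, "ax": 0, "ay": 0, "az": 0},
    {"gripper": 1, "x": -2, "y": -3, "z": -2, "ax": 0, "ay": 0, "az": 0},
    {"gripper": 1, "x": -2, "y": -3, "z": 0, "ax": 0, "ay": 0, "az": 0},
    {"gripper": 1, "x": 0, "y": 0, "z": 0, "ax": 0, "ay": 0, "az": 0},
    {"gripper": 1, "x": 0, "y": 0, "z": 0, "ax": 0, "ay": 0, "az": 0},
  ],
)

```text
clock: 11.53
position: [570.0, -128.9, 189.9]
ee_rot: [0.849, -0.529, -0.001, 0.0]
contact_force: [-0.3, -0.5, -0.1]
gripper_width: -0.2
grasp_force: 0.0
```

```bash
python3 - <<'E'
from h import *
for c in ['scene','side']:
    im,_=arm.get_image(c)
    print(c,[(r['rect'],round(r['score'],2)) for r in arm.boxes_of(c,'vial')[:2]])
    for n,x in (('before',np.load(c+'_i.npy')),('after',im)):
        h,s,v=cv2.split(cv2.cvtColor(x,cv2.COLOR_RGB2HSV));k=(h>18)&(h<32)&(s>170)&(v>90);k[:215]=0;k[275:]=0;k[:,:225]=0;k[:,325:]=0
        q=np.argwhere(k);print(n,len(q),q.mean(0) if len(q) else '',q.min(0) if len(q) else '',q.max(0) if len(q) else '')
s=arm.read_state();print(s['position'],s['joint_vel'].round(3) if hasattr(s['joint_vel'],'round') else s['joint_vel'])
E
```

```text
scene [([272.8, 237.8, 7.0, 17.1], 0.57), ([282.2, 310.3, 13.6, 17.8], 0.17)]
before 36 [248.  276.5] [244 275] [252 278]
after 36 [248.  276.5] [244 275] [252 278]
side []
before 37 [245.35135135 278.48648649] [241 277] [250 280]
after 37 [245.35135135 278.48648649] [241 277] [250 280]
[ 568.68412666 -131.31313191  190.12452517] [-0.007 -0.006  0.005 -0.     0.001 -0.002]
```

The vial hasn't moved, the carriage rests against the stop, and the arm is clear, so I'm handing in.

```bash
python3 -c "
from bench import arm
print(arm.job_done())"
```

```text
the job is handed in; nothing more can be done
None
```

The job is handed in, verdict not shown: the carriage rests against the red stop, the pad is released, and the arm is clear; the loose things I checked had not moved, but I viewed 11 pictures, one over the limit of 10.

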